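Air the instrument dry case on the site-office desk

ROBOT

A 6-joint arm with a two-finger parallel gripper is mounted at the origin on the work surface. World frame = base frame: x ahead of the robot, y to its left, z up, the work surface at z = 0. Lengths are in m, angles in rad, forces in N, time in s.
With the tool pointing down it reaches from about 0.375 to 0.9 m from the base axis. Payload 3.1 kg.
Tool frame: the origin (TCP) lies midway between the tips of the shut fingers; the grasp point (between the pads) lies 19 mm behind it (manip.grasp_offset is the distance from the TCP to the grasp point, in m); z points along the fingers, y is the line along which they close (so a half turn about z gives the same grasp; the last joint's range is limited). The gripper opens to 85 mm and grips with 20 to 120 N. Pads are 22 mm wide; open, the fingers measure 114 mm over their backs; the gripper's body (76 mm by 85 mm) begins 54 mm behind the grasp point. The pads swing forward as they close: fully open they stand 13 mm farther back than shut.
Start: joints at [-1.329, 0.527, 1.433, -0, 1.181, -0.178], TCP at [0.255, -0.571, 0.231] pointing down, gripper open.
Joint ranges: [-3.08, 3.08], [-0.75, 2.2], [0.22, 2.44], [-1.43, 4.57], [0, 2.65], [-2.85, 2.85]. Speed limits (rad/s): [2.79, 2.79, 3.14, 3.14, 3.14, 3.14].

INTERFACE

Orientations are given as a unit quaternion [x, y, z, w].
In Python, from station import sensors, cams, order, manip gives the robot as it stands.
- The arm moves only by the tool move_arm, never from a script. Its argument "targets" is a list of rows, each an object of numbers: "dx", "dy", "dz": the shift along the world's x, y, z normalised to -1 to 1, where 1 is 25 mm; "rx", "ry", "rz": the turn, a rotation vector about the world's x, y, z normalised to -1 to 1, where 1 is 30 degrees. A call has exactly 10 rows; each row shifts and turns the commanded pose from where the row before left it; what a row does not reach is not made up. A row lasts 1/8 s, in which the tool goes at most 62.5 mm and 10.7 degrees, less where a joint would pass 70% of its speed; a pose out of reach is approached as far as the arm can. A call with a number of a shift or a turn outside -1 to 1 is refused whole. A call with a gripper value outside its range is refused whole. "claw" is the opening in per cent of the stroke, from 0 (shut) to 100 (fully open), set as the call begins (left out, the last holds). The fingers move at their own pace and stop on an object; "newtons" is the grip in N (left out, the last holds). Time passes only in rows, so rows that do not move let the fingers close, or fill a call up. It gives the time, the measured TCP pose, the force, the opening and the grip force at its end, in the units of the state.
- sensors.sense(): the state, without advancing time (a new reading comes with each control period).
- cams.snapshot(name): name is "scene" or "top" or "wrist"; returns the picture (400x640x3 uint8, red, green, blue); there is no depth.
- cams.camera_model(name): a dict with "fx", "fy", "cx", "cy" (pixels), "distortion" ([k1, k2, p1, p2, k3] as OpenCV has them; the pictures are not rectified), "extrinsics" (4x4, takes a point from world to camera coordinates). Camera axes: x right, y down, z forward; pixel columns grow to the right and rows downward; lengths in m; the calibration is good to about 2 mm. A picture is of the moment at which its call begins: read the wrist's pose just before it. camera_model takes no time and is no camera call; for the wrist camera it gives the pose at the moment of the call.
- order.sign_off(): hands the job in; it is judged then, once.
The state is a dict: "t": time; "q": joint angles; "qd": joint speeds; "tau": joint torques, N m; "tcp_pos": TCP position; "tool_rot": TCP orientation; "force": force on the tool from outside, world axes, zero at the start; "ft_torque": the same for the moment, N m; "finger_gap": opening from 0.0 (shut) to 1.0 (fully open); "gripper_force": force on a finger pad.
Only numpy, scipy, OpenCV 4.12 (cv2) and the standard library are available. Lean on these libraries where they do the work, as an engineer would, in place of code of your own. Each camera call takes 0.05 s, during which the arm holds its last target. There are 200 camera calls.

TASK

The instrument in the dry case on the desk needs airing, but its desiccant must not take up the room's damp: first slide the flat cover of the desiccant bay fully shut. Then take the lid by its handle, pull it free of its sticky gasket without letting it fly wide open, and finish while still holding the lid steady with its front edge about 3 cm up. Leave the other things on the desk alone.

Things in the scene. Friction and masses are not known exactly. Their poses are not given: they have to be found in the camera images.
- dry_case: airtight dry case, a grey plastic box fixed to the desk, 220 (x) x 300 (y) x 100 mm high; origin at the centre of its underside, z up, x from its front (humidity dial) to its hinged back. Wide part (y -150 to +60 mm): instrument chamber under the lid. Narrow part (y +60 to +150 mm): desiccant bay; its open pocket is the front half (x -105 to -10 mm) with a white cartridge in it
- bay_cover (a joint): slide of the flat aluminium cover (95 x 82 x 5 mm) of the desiccant bay, metres: 0 = fully shut over the pocket at the front, against its stop, growing to 0.075 as it slides along the case's +x. It stays where it is left; sliding takes about 1.5 N. It starts 0.035 to 0.072 open
- cover_grip (a point): middle of the black finger ridge on the sliding cover, 12 mm thick along the case's x, 32 mm wide along its y. At cover value v it lies at case coordinates (-57 + v, 103, 117) mm; the ridge's top is at 130 mm, the cover plate's top face at 99 mm, the two low rails beside the plate rise to 106 mm
- case_lid (a joint): hinge of the lid, radians: 0 = shut, stuck on its rubber gasket; grows as the front edge rises (rotation about the case's +y through point lid_hinge), stop at 0.45. The front edge is 210 mm from the hinge, so 0.14 rad is a gap of 30 mm. Let go, the lid falls shut and sticks again
- lid_grip (a point): centre of the lid's steel bow handle: round bar 12 mm in diameter, 90 mm long along the case's y, on a post at each end. Lid shut, it is at case coordinates (-45, -45, 154) mm; the lid's top face is at 114 mm, so 34 mm are free under the bar. It swings with the lid, 150 mm in front of the hinge line and 53 mm above it
- lid_front (a point): middle of the lid's front lower edge; shut, at case coordinates (-105, -45, 102) mm. Lid 210 x 200 x 12 mm. Its gasket resists with a force that climbs to about 13 N at the handle in the first 2 mm of lift, then lets go and has faded by 10 mm; the lid's weight adds 2 to 4 N at the handle throughout
- lid_hinge (a point): middle of the hinge line at the back of the lid, case coordinates (105, -45, 101) mm; the line runs along the case's y
- water_bottle: bystander: clear drinking-water bottle, 64 mm across, 210 mm high; origin at the centre of its underside
- spray_bottle: bystander: small clear bottle, 40 mm across, 140 mm high; origin at the centre of its underside
- pear: bystander: yellow pear, 80 mm across, 74 mm high; origin at the centre of its underside
- tissue_pack: bystander: white tissue pack, 110 x 70 x 40 mm; origin at the centre of its underside
- pen_cup: bystander: square yellow pen cup, 70 x 70 x 90 mm, pens to 140 mm; origin at the centre of its underside
- stapler: bystander: black stapler, 130 x 36 x 46 mm, long along its x; origin at the centre of its underside
- meter_battery: bystander: black battery block, 50 x 90 x 30 mm; origin at the centre of its underside

How it is judged:
On the way, in this order (a step that is already met when the one before it is completed fails the run):
1. the bay cover is fully shut (within 4 mm), the lid still stuck down (value of joint bay_cover below 0.004 m and value of joint case_lid below 0.03 rad), for 0.2 s.
2. the lid is broken free of its gasket (front edge more than 15 mm up) (value of joint case_lid above 0.072 rad and value of joint bay_cover below 0.005 m), for 0.2 s.
At the end, for the whole second after the job is handed in: the bay cover is shut to within 5 mm, the robot's fingers hold the lid (contact over 0.5 N) at rest with its front edge 18 to 42 mm up (0.085 to 0.20 rad), and none of the bystanders props it (value of joint bay_cover below 0.005 m and value of joint case_lid between 0.085 and 0.2 rad and velocity of joint case_lid between -0.05 and 0.05 rad/s and contact force between the fingers and case_lid above 0.5 N and contact force between each of water_bottle, spray_bottle, pear, tissue_pack, pen_cup, stapler, meter_battery and case_lid below 0.1 N); the arm keeps its last pose, push and grip.
It fails at once if the lid is opened while the desiccant bay is uncovered (value of joint case_lid above 0.04 rad and value of joint bay_cover above 0.008 m).
It fails at once if the lid flies wide open (front edge over 65 mm up) (value of joint case_lid above 0.31 rad).
It fails at once if a bystander is moved by more than 30 mm (distance of any of water_bottle, spray_bottle, pear, tissue_pack, pen_cup, stapler, meter_battery from where it was at the start of the episode above 0.03 m).
It also fails if it takes over 42 s, if anything falls off the work surface, if the arm or the gripper's body presses on something with over 40 N, if the wrist force passes 120 N, or if a joint passes its speed limit or range.

## Working session

There is one attempt and no reset: what is moved stays moved. The work goes in short steps, Python scripts to look and compute and a tool call to move; the robot and the scene stay as the last step left them, time stands still between calls to the robot, and variables do not carry over. Pictures are saved under pics/ and viewed, at most 10 in all, crops included, and the job is handed in when it is done.

Besides the shell and the picture viewer there is one more tool, called after "Request:" in YAML: its name, and indented under it one key for each argument. move_arm: Moves the arm, as the interface text tells. Scaled input: -1 to 1 covers 25 mm each way for a shift and 30 degrees each way for a turn. Its arguments: {"type":"object","properties":{"targets":{"type":"array"},"claw":{"type":"number"},"newtons":{"type":"number"}},"required":["targets"]}

```bash
mkdir -p pics && python3 - <<'E'
from station import sensors,cams,order,manip
import cv2
s=sensors.sense();print(s['t'],s['tcp_pos'],s['tool_rot'],manip.grasp_offset)
for n in ('scene','top'):
    im=cams.snapshot(n);cv2.imwrite(f'pics/{n}0.png',im[:,:,::-1])
    m=cams.camera_model(n);print(n,m['fx'],m['cx'],m['cy'],m['distortion']);print(m['extrinsics'])
E
```

```text
0.0 [ 0.25456233 -0.5700317   0.23029777] [ 9.78055290e-01  2.08342549e-01 -3.54655977e-05 -1.10932520e-03] 0.0187
scene 417.74643271496575 320.3552931147672 197.77998194756972 [-0.03442739  0.          0.          0.          0.        ]
[[ 0.75438392  0.65630568  0.01295211 -0.41758568]
 [ 0.48270657 -0.54125464 -0.68850402 -0.19261943]
 [-0.44485871  0.52564843 -0.72511686  1.7025865 ]
 [ 0.          0.          0.          1.        ]]
top 369.590023010896 321.78211469581186 198.70329877762993 [-0.08865429  0.          0.          0.          0.        ]
[[ 0.01671611 -0.99978394  0.01235494 -0.01565137]
 [-0.9855979  -0.01855605 -0.16808468  0.53835381]
 [ 0.16827762 -0.00936728 -0.98569513  1.34165665]
 [ 0.          0.          0.          1.        ]]
```

View pics/scene0.png

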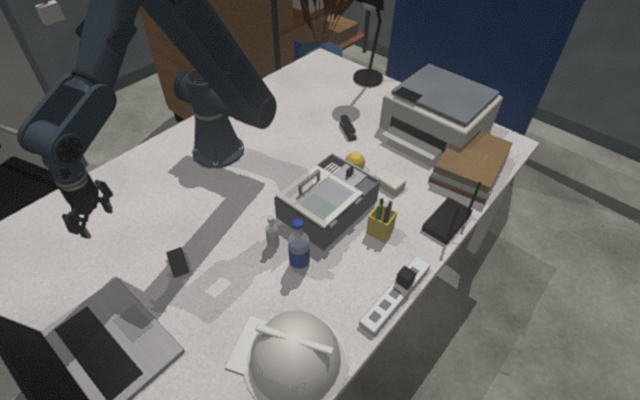

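View pics/top0.png

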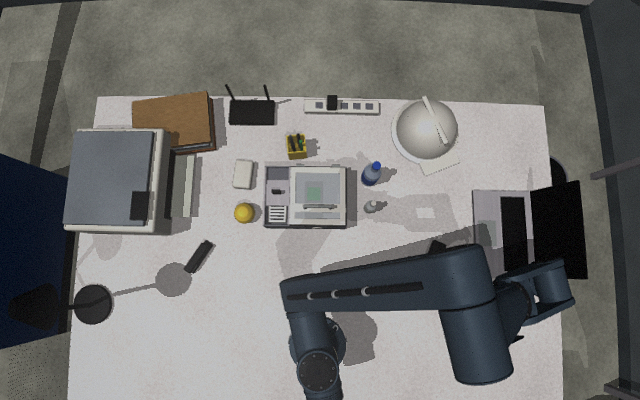

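The case sits near top pixels (265–347, 163–228), with its bay toward world +y and its front toward the robot. I'll enlarge both views.

```bash
python3 - <<'E'
import cv2,numpy as np
a=cv2.imread('pics/top0.png')[155:240,255:355];b=cv2.imread('pics/scene0.png')[145:255,265:390]
a=cv2.resize(a,None,fx=5,fy=5,interpolation=cv2.INTER_CUBIC);b=cv2.resize(b,None,fx=5,fy=5,interpolation=cv2.INTER_CUBIC)
cv2.imwrite('pics/topc.png',a);cv2.imwrite('pics/scenec.png',b)
E
```

```text
(no output)
```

View pics/topc.png

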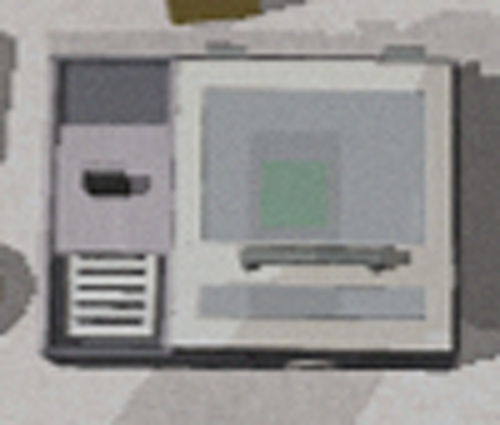

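View pics/scenec.png

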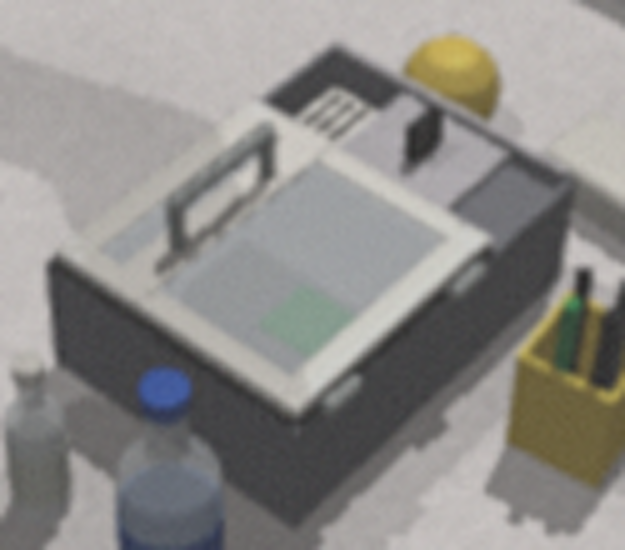

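The top crop shows the lid corners, the handle bar at about (325,255) and the ridge at about (107,183). The scene crop shows the bar from (175,203) to (268,132) and the ridge at (424,137). I'll fit the case pose from these and triangulate the two grips as a check.

```bash
cat > h.py <<'E'
import numpy as np,cv2
from station import cams,sensors
from scipy.optimize import least_squares
def model(n):
    m=cams.camera_model(n);E=np.array(m['extrinsics'])
    return np.array([[m['fx'],0,m['cx']],[0,m['fy'],m['cy']],[0,0,1]]),np.array(m['distortion'],float),E
def proj(M,P):
    K,d,E=M;return cv2.projectPoints(np.atleast_2d(P).astype(float),cv2.Rodrigues(E[:3,:3])[0],E[:3,3],K,d)[0][:,0]
def tri(obs): # [(M,uv)]
    return least_squares(lambda p:np.concatenate([proj(M,p)[0]-uv for M,uv in obs]),[.5,.05,.1])
def world(p,c):
    c=np.atleast_2d(c)/1000;R=np.array([[np.cos(p[2]),-np.sin(p[2])],[np.sin(p[2]),np.cos(p[2])]])
    return np.c_[c[:,:2]@R.T+p[:2],c[:,2]]
E
python3 - <<'E'
from h import *
up=lambda a,o:(np.array(a,float)+.5)/5-.5+o
T,S=model('top'),model('scene')
ct=[(-105,55,114),(-105,-145,114),(105,55,114),(105,-145,114),(-45,-45,157)]
ut=up([(170,348),(455,350),(175,62),(450,65),(325,252)],(255,155))
cs=[(-105,-145,114),(-105,55,114),(105,-145,114),(105,55,114),(-45,-90,154),(-45,0,154)]
us=up([(55,250),(265,103),(300,412),(490,240),(175,205),(268,133)],(265,145))
rt=up((107,183),(255,155));rs=up((424,128),(265,145))
def f(p):
    r=[-57+p[3]*1000,103,122]
    return np.concatenate([(proj(T,world(p,ct+[r]))-np.vstack([ut,rt])).ravel(),(proj(S,world(p,cs+[r]))-np.vstack([us,rs])).ravel()])
s=least_squares(f,[.5,.05,0,.05],loss='soft_l1');print(s.x);print(f(s.x).reshape(-1,2).round(1).tolist())
p=s.x;print('ridge',world(p,(-57+p[3]*1000,103,117)),'lidgrip',world(p,(-45,-45,154)))
print('tri ridge',tri([(T,rt),(S,rs)]).x,'handle',tri([(T,ut[4]),(S,us[4:].mean(0))]).x)
print('tcp',sensors.sense()['tcp_pos'])
E
```

```text
[0.53972455 0.05423326 0.00915058 0.06752986]
[[0.5, -0.2], [0.2, -0.1], [0.8, -0.8], [1.0, -0.9], [-2.0, 0.6], [0.2, 0.1], [0.1, -0.1], [-2.2, -1.2], [-0.2, -0.2], [0.4, -0.8], [0.5, -0.1], [0.0, 0.0], [0.2, -0.2]]
ridge [[0.54931147 0.1573253  0.117     ]] lidgrip [[0.49513821 0.00882337 0.154     ]]
tri ridge [0.54922577 0.15751177 0.12105166] handle [0.49771301 0.00274108 0.15899832]
tcp [ 0.25462087 -0.57009146  0.23042678]
```

The fit is good: the case is at (0.540, 0.054) with 0.5° yaw and cover v≈0.067, and the heights agree with the text. I'll move above the ridge with the jaw line turned to the case's x.

Request:
move_arm:
  targets:
    - {"dx": 0.39, "dy": 0.97, "dz": 0.12, "rz": 0.074}
    - {"dx": 0.39, "dy": 0.97, "dz": 0.12, "rz": 0.074}
    - {"dx": 0.39, "dy": 0.97, "dz": 0.12, "rz": 0.074}
    - {"dx": 0.39, "dy": 0.97, "dz": 0.12, "rz": 0.074}
    - {"dx": 0.39, "dy": 0.97, "dz": 0.12, "rz": 0.074}
    - {"dx": 0.39, "dy": 0.97, "dz": 0.12, "rz": 0.074}
    - {"dx": 0.39, "dy": 0.97, "dz": 0.12, "rz": 0.074}
    - {"dx": 0.39, "dy": 0.97, "dz": 0.12, "rz": 0.074}
    - {"dx": 0.39, "dy": 0.97, "dz": 0.12, "rz": 0.074}
    - {"dx": 0.39, "dy": 0.97, "dz": 0.12, "rz": 0.074}
  claw: 60

```text
schema error: expected keys dx, dy, dz, rx, ry, rz
```

Request:
move_arm:
  targets:
    - {"dx": 0.39, "dy": 0.97, "rz": 0.074}
    - {"dx": 0.39, "dy": 0.97, "rz": 0.074}
    - {"dx": 0.39, "dy": 0.97, "rz": 0.074}
    - {"dx": 0.39, "dy": 0.97, "rz": 0.074}
    - {"dx": 0.39, "dy": 0.97, "rz": 0.074}
    - {"dx": 0.39, "dy": 0.97, "rz": 0.074}
    - {"dx": 0.39, "dy": 0.97, "rz": 0.074}
    - {"dx": 0.39, "dy": 0.97, "rz": 0.074}
    - {"dx": 0.39, "dy": 0.97, "rz": 0.074}
    - {"dx": 0.39, "dy": 0.97, "rz": 0.074}

```text
schema error: expected keys dx, dy, dz, rx, ry, rz
```

Request:
move_arm:
  targets:
    - {"dx": 0.39, "dy": 0.97, "rz": 0.074}
    - {"dx": 0.39, "dy": 0.97, "rz": 0.074}
    - {"dx": 0.39, "dy": 0.97, "rz": 0.074}
    - {"dx": 0.39, "dy": 0.97, "rz": 0.074}
    - {"dx": 0.39, "dy": 0.97, "rz": 0.074}
    - {"dx": 0.39, "dy": 0.97, "rz": 0.074}
    - {"dx": 0.39, "dy": 0.97, "rz": 0.074}
    - {"dx": 0.39, "dy": 0.97, "rz": 0.074}
    - {"dx": 0.39, "dy": 0.97, "rz": 0.074}
    - {"dx": 0.39, "dy": 0.97, "rz": 0.074}

```text
schema error: expected keys dx, dy, dz, rx, ry, rz
```

```bash
python3 - <<'E'
from h import *
s=sensors.sense();M=model('wrist');im=cams.snapshot('wrist');cv2.imwrite('pics/w1.png',im[:,:,::-1])
from scipy.spatial.transform import Rotation as R
print(s['t'],s['tcp_pos'],s['finger_gap'],s['force'],R.from_quat(s['tool_rot']).as_matrix().round(3).tolist(),s['q'])
p=[.5397,.0542,.00915]
print(proj(M,world(p,[(10.5,103,130),(10.5,119,130),(10.5,87,130),(-45,-45,160),(-45,0,160),(-105,55,114),(105,55,114)])).round())
np.savez('w1.npz',K=M[0],d=M[1],E=M[2])
E
```

```text
0.1 [ 0.25462087 -0.57009146  0.23042678] 1.0027596273830561 [1.01683778 0.501561   0.07897976] [[0.913, 0.408, -0.0], [0.408, -0.913, 0.002], [0.0, -0.002, -1.0]] [-1.32949276e+00  5.28385207e-01  1.43376570e+00  3.58354048e-05
  1.18138185e+00 -1.78479325e-01]
[[1995. 1857.]
 [2388. 2216.]
 [1655. 1541.]
 [ 445.  319.]
 [ 994.  828.]
 [-171. -187.]
 [2133. 2581.]]
```

View pics/w1.png

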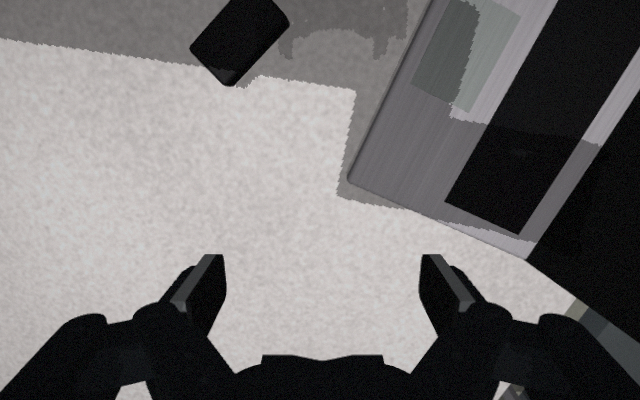

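The move calls were refused because every row needs all six keys, so the arm is still at its start and this picture shows only the laptop and battery. I'll send the moves again with full rows.

Request:
move_arm:
  targets:
    - {"dx": 0.39, "dy": 0.97, "dz": 0.12, "rx": 0, "ry": 0, "rz": 0.074}
    - {"dx": 0.39, "dy": 0.97, "dz": 0.12, "rx": 0, "ry": 0, "rz": 0.074}
    - {"dx": 0.39, "dy": 0.97, "dz": 0.12, "rx": 0, "ry": 0, "rz": 0.074}
    - {"dx": 0.39, "dy": 0.97, "dz": 0.12, "rx": 0, "ry": 0, "rz": 0.074}
    - {"dx": 0.39, "dy": 0.97, "dz": 0.12, "rx": 0, "ry": 0, "rz": 0.074}
    - {"dx": 0.39, "dy": 0.97, "dz": 0.12, "rx": 0, "ry": 0, "rz": 0.074}
    - {"dx": 0.39, "dy": 0.97, "dz": 0.12, "rx": 0, "ry": 0, "rz": 0.074}
    - {"dx": 0.39, "dy": 0.97, "dz": 0.12, "rx": 0, "ry": 0, "rz": 0.074}
    - {"dx": 0.39, "dy": 0.97, "dz": 0.12, "rx": 0, "ry": 0, "rz": 0.074}
    - {"dx": 0.39, "dy": 0.97, "dz": 0.12, "rx": 0, "ry": 0, "rz": 0.074}
  claw: 60

```text
t: 1.4
tcp_pos: [0.3528, -0.3266, 0.2616]
tool_rot: [0.919, 0.394, 0.0, 0.0]
force: [0.4, 0.3, -0.0]
finger_gap: 0.603
gripper_force: 0.0
```

Request:
move_arm:
  targets:
    - {"dx": 0.39, "dy": 0.97, "dz": 0, "rx": 0, "ry": 0, "rz": 0.074}
    - {"dx": 0.39, "dy": 0.97, "dz": 0, "rx": 0, "ry": 0, "rz": 0.074}
    - {"dx": 0.39, "dy": 0.97, "dz": 0, "rx": 0, "ry": 0, "rz": 0.074}
    - {"dx": 0.39, "dy": 0.97, "dz": 0, "rx": 0, "ry": 0, "rz": 0.074}
    - {"dx": 0.39, "dy": 0.97, "dz": 0, "rx": 0, "ry": 0, "rz": 0.074}
    - {"dx": 0.39, "dy": 0.97, "dz": 0, "rx": 0, "ry": 0, "rz": 0.074}
    - {"dx": 0.39, "dy": 0.97, "dz": 0, "rx": 0, "ry": 0, "rz": 0.074}
    - {"dx": 0.39, "dy": 0.97, "dz": 0, "rx": 0, "ry": 0, "rz": 0.074}
    - {"dx": 0.39, "dy": 0.97, "dz": 0, "rx": 0, "ry": 0, "rz": 0.074}
    - {"dx": 0.39, "dy": 0.97, "dz": 0, "rx": 0, "ry": 0, "rz": 0.074}

```text
t: 2.65
tcp_pos: [0.4498, -0.0841, 0.2615]
tool_rot: [0.826, 0.564, 0.0, 0.0]
force: [0.1, -0.6, -0.8]
finger_gap: 0.599
gripper_force: 0.0
```

Request:
move_arm:
  targets:
    - {"dx": 0.39, "dy": 0.97, "dz": 0, "rx": 0, "ry": 0, "rz": 0.074}
    - {"dx": 0.39, "dy": 0.97, "dz": 0, "rx": 0, "ry": 0, "rz": 0.074}
    - {"dx": 0.39, "dy": 0.97, "dz": 0, "rx": 0, "ry": 0, "rz": 0.074}
    - {"dx": 0.39, "dy": 0.97, "dz": 0, "rx": 0, "ry": 0, "rz": 0.074}
    - {"dx": 0.39, "dy": 0.97, "dz": 0, "rx": 0, "ry": 0, "rz": 0.074}
    - {"dx": 0.39, "dy": 0.97, "dz": 0, "rx": 0, "ry": 0, "rz": 0.074}
    - {"dx": 0.39, "dy": 0.97, "dz": 0, "rx": 0, "ry": 0, "rz": 0.074}
    - {"dx": 0.39, "dy": 0.97, "dz": 0, "rx": 0, "ry": 0, "rz": 0.074}
    - {"dx": 0.39, "dy": 0.97, "dz": 0, "rx": 0, "ry": 0, "rz": 0.074}
    - {"dx": 0.39, "dy": 0.97, "dz": 0, "rx": 0, "ry": 0, "rz": 0.074}

```text
t: 3.9
tcp_pos: [0.5469, 0.1583, 0.2614]
tool_rot: [0.702, 0.712, -0.0, 0.0]
force: [0.1, -0.1, -0.5]
finger_gap: 0.598
gripper_force: 0.0
```

```bash
python3 - <<'E'
from h import *
s=sensors.sense();M=model('wrist');im=cams.snapshot('wrist');cv2.imwrite('pics/w2.png',im[:,:,::-1])
from scipy.spatial.transform import Rotation as R
print(s['t'],s['tcp_pos'],s['finger_gap'],s['force'],R.from_quat(s['tool_rot']).as_matrix().round(3).tolist(),s['q'])
p=[.5397,.0542,.00915]
print(proj(M,world(p,[(10.5,103,130),(10.5,119,130),(10.5,87,130),(-45,-45,160),(-45,0,160),(-105,55,114),(105,55,114)])).round())
np.savez('w2.npz',K=M[0],d=M[1],E=M[2])
E
```

```text
3.9 [0.54686658 0.15834822 0.26143064] 0.597751329634189 [ 0.11714338 -0.12809386 -0.51461114] [[-0.014, 1.0, 0.0], [1.0, 0.014, -0.0], [-0.0, -0.0, -1.0]] [ 8.56507471e-02  4.18015582e-01  1.53961287e+00 -5.29016122e-05
  1.18396807e+00  7.14883902e-02]
[[325. 187.]
 [325. 168.]
 [324. 205.]
 [262. 354.]
 [260. 311.]
 [202. 231.]
 [424. 232.]]
```

View pics/w2.png

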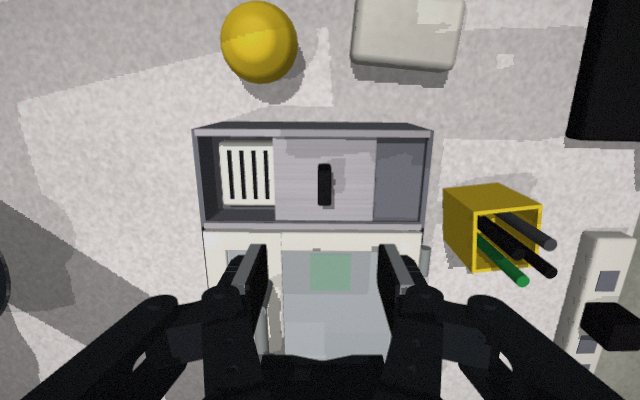

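The wrist view shows the ridge top at (324,184) against a predicted (325,187), and the lid corners also match to about 2 px. The ridge is therefore at about (0.549, 0.159). I'll descend and grip it.

Request:
move_arm:
  targets:
    - {"dx": 0.1, "dy": 0.02, "dz": -0.88, "rx": 0, "ry": 0, "rz": 0}
    - {"dx": 0, "dy": 0, "dz": -0.88, "rx": 0, "ry": 0, "rz": 0}
    - {"dx": 0, "dy": 0, "dz": -0.88, "rx": 0, "ry": 0, "rz": 0}
    - {"dx": 0, "dy": 0, "dz": -0.88, "rx": 0, "ry": 0, "rz": 0}
    - {"dx": 0, "dy": 0, "dz": -0.88, "rx": 0, "ry": 0, "rz": 0}
    - {"dx": 0, "dy": 0, "dz": -0.88, "rx": 0, "ry": 0, "rz": 0}
    - {"dx": 0, "dy": 0, "dz": -0.5, "rx": 0, "ry": 0, "rz": 0}
    - {"dx": 0, "dy": 0, "dz": -0.35, "rx": 0, "ry": 0, "rz": 0}
    - {"dx": 0, "dy": 0, "dz": 0, "rx": 0, "ry": 0, "rz": 0}
    - {"dx": 0, "dy": 0, "dz": 0, "rx": 0, "ry": 0, "rz": 0}

```text
t: 5.2
tcp_pos: [0.5503, 0.1574, 0.1087]
tool_rot: [0.703, 0.711, 0.001, 0.0]
force: [0.4, -0.1, 0.2]
finger_gap: 0.6
gripper_force: 0.0
```

Request:
move_arm:
  targets:
    - {"dx": 0, "dy": 0, "dz": 0, "rx": 0, "ry": 0, "rz": 0}
    - {"dx": 0, "dy": 0, "dz": 0, "rx": 0, "ry": 0, "rz": 0}
    - {"dx": 0, "dy": 0, "dz": 0, "rx": 0, "ry": 0, "rz": 0}
    - {"dx": 0, "dy": 0, "dz": 0, "rx": 0, "ry": 0, "rz": 0}
    - {"dx": 0, "dy": 0, "dz": 0, "rx": 0, "ry": 0, "rz": 0}
    - {"dx": 0, "dy": 0, "dz": 0, "rx": 0, "ry": 0, "rz": 0}
    - {"dx": 0, "dy": 0, "dz": 0, "rx": 0, "ry": 0, "rz": 0}
    - {"dx": 0, "dy": 0, "dz": 0, "rx": 0, "ry": 0, "rz": 0}
    - {"dx": 0, "dy": 0, "dz": 0, "rx": 0, "ry": 0, "rz": 0}
    - {"dx": 0, "dy": 0, "dz": 0, "rx": 0, "ry": 0, "rz": 0}
  claw: 0
  newtons: 30

```text
t: 6.45
tcp_pos: [0.5499, 0.1573, 0.1086]
tool_rot: [0.703, 0.711, 0.0, 0.0]
force: [-1.4, 0.0, 5.7]
finger_gap: 0.132
gripper_force: 34.1
```

The ridge is gripped: the opening is about 11 mm at 34 N. Now I'll slide it about 68 mm toward -x.

Request:
move_arm:
  targets:
    - {"dx": -0.28, "dy": 0, "dz": 0, "rx": 0, "ry": 0, "rz": 0}
    - {"dx": -0.28, "dy": 0, "dz": 0, "rx": 0, "ry": 0, "rz": 0}
    - {"dx": -0.28, "dy": 0, "dz": 0, "rx": 0, "ry": 0, "rz": 0}
    - {"dx": -0.28, "dy": -0.01, "dz": 0, "rx": 0, "ry": 0, "rz": 0}
    - {"dx": -0.28, "dy": 0, "dz": 0, "rx": 0, "ry": 0, "rz": 0}
    - {"dx": -0.28, "dy": 0, "dz": 0, "rx": 0, "ry": 0, "rz": 0}
    - {"dx": -0.28, "dy": -0.01, "dz": 0, "rx": 0, "ry": 0, "rz": 0}
    - {"dx": -0.28, "dy": 0, "dz": 0, "rx": 0, "ry": 0, "rz": 0}
    - {"dx": -0.28, "dy": 0, "dz": 0, "rx": 0, "ry": 0, "rz": 0}
    - {"dx": 0, "dy": 0, "dz": 0, "rx": 0, "ry": 0, "rz": 0}

```text
t: 7.7
tcp_pos: [0.4857, 0.1569, 0.1085]
tool_rot: [0.703, 0.711, -0.0, -0.0]
force: [-1.3, -0.7, 7.4]
finger_gap: 0.13
gripper_force: 34.5
```

Request:
move_arm:
  targets:
    - {"dx": -0.06, "dy": 0, "dz": 0, "rx": 0, "ry": 0, "rz": 0}
    - {"dx": -0.06, "dy": 0, "dz": 0, "rx": 0, "ry": 0, "rz": 0}
    - {"dx": -0.06, "dy": 0, "dz": 0, "rx": 0, "ry": 0, "rz": 0}
    - {"dx": 0, "dy": 0, "dz": 0, "rx": 0, "ry": 0, "rz": 0}
    - {"dx": 0, "dy": 0, "dz": 0, "rx": 0, "ry": 0, "rz": 0}
    - {"dx": 0, "dy": 0, "dz": 0, "rx": 0, "ry": 0, "rz": 0}
    - {"dx": 0, "dy": 0, "dz": 0, "rx": 0, "ry": 0, "rz": 0}
    - {"dx": 0, "dy": 0, "dz": 0, "rx": 0, "ry": 0, "rz": 0}
    - {"dx": 0, "dy": 0, "dz": 0, "rx": 0, "ry": 0, "rz": 0}
    - {"dx": 0, "dy": 0, "dz": 0, "rx": 0, "ry": 0, "rz": 0}

```text
t: 8.95
tcp_pos: [0.4824, 0.1569, 0.1085]
tool_rot: [0.703, 0.711, 0.001, 0.0]
force: [0.2, -0.0, 5.7]
finger_gap: 0.13
gripper_force: 34.3
```

No stop has been felt yet, so I'll nudge further.

Request:
move_arm:
  targets:
    - {"dx": -0.06, "dy": 0, "dz": 0, "rx": 0, "ry": 0, "rz": 0}
    - {"dx": -0.06, "dy": 0, "dz": 0, "rx": 0, "ry": 0, "rz": 0}
    - {"dx": -0.06, "dy": 0, "dz": 0, "rx": 0, "ry": 0, "rz": 0}
    - {"dx": 0, "dy": 0, "dz": 0, "rx": 0, "ry": 0, "rz": 0}
    - {"dx": 0, "dy": 0, "dz": 0, "rx": 0, "ry": 0, "rz": 0}
    - {"dx": 0, "dy": 0, "dz": 0, "rx": 0, "ry": 0, "rz": 0}
    - {"dx": 0, "dy": 0, "dz": 0, "rx": 0, "ry": 0, "rz": 0}
    - {"dx": 0, "dy": 0, "dz": 0, "rx": 0, "ry": 0, "rz": 0}
    - {"dx": 0, "dy": 0, "dz": 0, "rx": 0, "ry": 0, "rz": 0}
    - {"dx": 0, "dy": 0, "dz": 0, "rx": 0, "ry": 0, "rz": 0}

```text
t: 10.2
tcp_pos: [0.4806, 0.1569, 0.1086]
tool_rot: [0.703, 0.711, 0.002, 0.002]
force: [6.3, -0.9, 3.0]
finger_gap: 0.134
gripper_force: 33.8
```

The stop is felt at 6 N, so the cover is shut. I'll release, rise and move over the handle.

Request:
move_arm:
  targets:
    - {"dx": 0, "dy": 0, "dz": 0, "rx": 0, "ry": 0, "rz": 0}
    - {"dx": 0, "dy": 0, "dz": 0, "rx": 0, "ry": 0, "rz": 0}
    - {"dx": 0, "dy": 0, "dz": 0, "rx": 0, "ry": 0, "rz": 0}
    - {"dx": 0, "dy": 0, "dz": 0, "rx": 0, "ry": 0, "rz": 0}
    - {"dx": 0, "dy": 0, "dz": 0.8, "rx": 0, "ry": 0, "rz": 0}
    - {"dx": 0, "dy": 0, "dz": 1, "rx": 0, "ry": 0, "rz": 0}
    - {"dx": 0, "dy": 0, "dz": 1, "rx": 0, "ry": 0, "rz": 0}
    - {"dx": 0, "dy": 0, "dz": 1, "rx": 0, "ry": 0, "rz": 0}
    - {"dx": 0, "dy": 0, "dz": 1, "rx": 0, "ry": 0, "rz": 0}
    - {"dx": 0, "dy": 0, "dz": 0.4, "rx": 0, "ry": 0, "rz": 0}
  claw: 60

```text
t: 11.45
tcp_pos: [0.4782, 0.1569, 0.2393]
tool_rot: [0.703, 0.711, 0.001, 0.001]
force: [-0.8, -0.4, -0.4]
finger_gap: 0.603
gripper_force: 0.0
```

Request:
move_arm:
  targets:
    - {"dx": 0.1, "dy": -0.8, "dz": 0, "rx": 0, "ry": 0, "rz": 0}
    - {"dx": 0.1, "dy": -0.8, "dz": 0, "rx": 0, "ry": 0, "rz": 0}
    - {"dx": 0.1, "dy": -0.8, "dz": 0, "rx": 0, "ry": 0, "rz": 0}
    - {"dx": 0.1, "dy": -0.8, "dz": 0, "rx": 0, "ry": 0, "rz": 0}
    - {"dx": 0.1, "dy": -0.8, "dz": 0, "rx": 0, "ry": 0, "rz": 0}
    - {"dx": 0.1, "dy": 0, "dz": 0, "rx": 0, "ry": 0, "rz": 0}
    - {"dx": 0, "dy": 0, "dz": 0, "rx": 0, "ry": 0, "rz": 0}
    - {"dx": 0, "dy": 0, "dz": 0, "rx": 0, "ry": 0, "rz": 0}
    - {"dx": 0, "dy": 0, "dz": 0, "rx": 0, "ry": 0, "rz": 0}
    - {"dx": 0, "dy": 0, "dz": 0, "rx": 0, "ry": 0, "rz": 0}

```text
t: 12.7
tcp_pos: [0.4927, 0.0572, 0.2381]
tool_rot: [0.703, 0.711, 0.0, 0.0]
force: [0.3, -0.2, -0.1]
finger_gap: 0.598
gripper_force: 0.0
```

```bash
python3 - <<'E'
from h import *
s=sensors.sense();M=model('wrist');im=cams.snapshot('wrist');cv2.imwrite('pics/w3.png',im[:,:,::-1])
print(s['t'],s['tcp_pos'],s['finger_gap'],s['force'])
p=[.5397,.0542,.00915]
print(proj(M,world(p,[(-57,103,130),(-45,-45,160),(-45,0,160),(-45,-90,160),(-105,55,114),(105,55,114)])).round())
E
```

```text
12.7 [0.49265514 0.05719509 0.23810184] 0.5979529387174585 [ 0.34287411 -0.24935675 -0.05684352]
[[308.  57.]
 [324. 267.]
 [325. 210.]
 [324. 318.]
 [248. 125.]
 [513. 126.]]
```

View pics/w3.png

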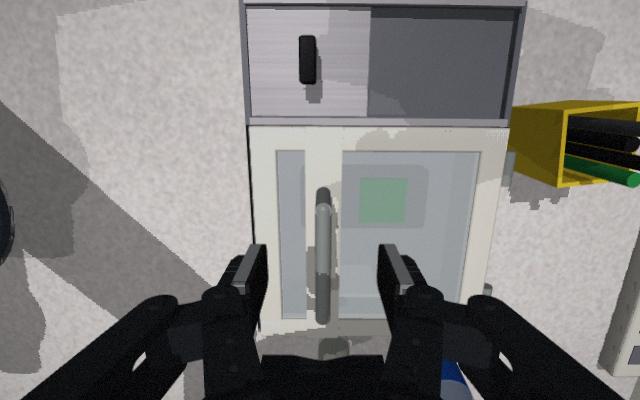

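The bay is fully covered: the ridge is at (308,58), as predicted for shut. The bar is at column 323, rows 205–322, also as predicted. I'll descend onto the handle and grip it.

Request:
move_arm:
  targets:
    - {"dx": 0.1, "dy": -0.96, "dz": 0, "rx": 0, "ry": 0, "rz": 0}
    - {"dx": 0, "dy": -0.96, "dz": 0, "rx": 0, "ry": 0, "rz": 0}
    - {"dx": 0, "dy": 0, "dz": -0.9, "rx": 0, "ry": 0, "rz": 0}
    - {"dx": 0, "dy": 0, "dz": -0.9, "rx": 0, "ry": 0, "rz": 0}
    - {"dx": 0, "dy": 0, "dz": -0.9, "rx": 0, "ry": 0, "rz": 0}
    - {"dx": 0, "dy": 0, "dz": -0.9, "rx": 0, "ry": 0, "rz": 0}
    - {"dx": 0, "dy": 0, "dz": -0.56, "rx": 0, "ry": 0, "rz": 0}
    - {"dx": 0, "dy": 0, "dz": 0, "rx": 0, "ry": 0, "rz": 0}
    - {"dx": 0, "dy": 0, "dz": 0, "rx": 0, "ry": 0, "rz": 0}
    - {"dx": 0, "dy": 0, "dz": 0, "rx": 0, "ry": 0, "rz": 0}

```text
t: 14.0
tcp_pos: [0.4959, 0.0087, 0.1349]
tool_rot: [0.703, 0.711, 0.001, 0.001]
force: [0.9, -0.2, 0.6]
finger_gap: 0.597
gripper_force: 0.0
```

Request:
move_arm:
  targets:
    - {"dx": 0, "dy": 0, "dz": 0, "rx": 0, "ry": 0, "rz": 0}
    - {"dx": 0, "dy": 0, "dz": 0, "rx": 0, "ry": 0, "rz": 0}
    - {"dx": 0, "dy": 0, "dz": 0, "rx": 0, "ry": 0, "rz": 0}
    - {"dx": 0, "dy": 0, "dz": 0, "rx": 0, "ry": 0, "rz": 0}
    - {"dx": 0, "dy": 0, "dz": 0, "rx": 0, "ry": 0, "rz": 0}
    - {"dx": 0, "dy": 0, "dz": 0, "rx": 0, "ry": 0, "rz": 0}
    - {"dx": 0, "dy": 0, "dz": 0, "rx": 0, "ry": 0, "rz": 0}
    - {"dx": 0, "dy": 0, "dz": 0, "rx": 0, "ry": 0, "rz": 0}
    - {"dx": 0, "dy": 0, "dz": 0, "rx": 0, "ry": 0, "rz": 0}
    - {"dx": 0, "dy": 0, "dz": 0, "rx": 0, "ry": 0, "rz": 0}
  claw: 0
  newtons: 70

```text
t: 15.25
tcp_pos: [0.4936, 0.0089, 0.1344]
tool_rot: [0.703, 0.711, -0.001, -0.001]
force: [-2.6, -0.4, 5.5]
finger_gap: 0.116
gripper_force: 68.2
```

The bar is gripped at 68 N. I'll lift slowly along the hinge arc, turning the tool with the lid.

Request:
move_arm:
  targets:
    - {"dx": 0.01, "dy": 0, "dz": 0.041, "rx": 0, "ry": 0.0134, "rz": 0}
    - {"dx": 0.01, "dy": 0, "dz": 0.041, "rx": 0, "ry": 0.0134, "rz": 0}
    - {"dx": 0.01, "dy": 0, "dz": 0.041, "rx": 0, "ry": 0.0134, "rz": 0}
    - {"dx": 0.01, "dy": 0, "dz": 0.041, "rx": 0, "ry": 0.0134, "rz": 0}
    - {"dx": 0.01, "dy": 0, "dz": 0.041, "rx": 0, "ry": 0.0134, "rz": 0}
    - {"dx": 0.01, "dy": 0, "dz": 0.041, "rx": 0, "ry": 0.0134, "rz": 0}
    - {"dx": 0.01, "dy": 0, "dz": 0.041, "rx": 0, "ry": 0.0134, "rz": 0}
    - {"dx": 0.01, "dy": 0, "dz": 0.041, "rx": 0, "ry": 0.0134, "rz": 0}
    - {"dx": 0.01, "dy": 0, "dz": 0.041, "rx": 0, "ry": 0.0134, "rz": 0}
    - {"dx": 0.01, "dy": 0, "dz": 0.041, "rx": 0, "ry": 0.0134, "rz": 0}

```text
t: 16.5
tcp_pos: [0.4959, 0.0091, 0.1438]
tool_rot: [0.703, 0.711, -0.026, -0.027]
force: [-5.1, -1.4, -0.8]
finger_gap: 0.115
gripper_force: 69.1
```

Request:
move_arm:
  targets:
    - {"dx": 0.013, "dy": 0, "dz": 0.043, "rx": 0, "ry": 0.0134, "rz": 0}
    - {"dx": 0.013, "dy": 0, "dz": 0.043, "rx": 0, "ry": 0.0134, "rz": 0}
    - {"dx": 0.013, "dy": 0, "dz": 0.043, "rx": 0, "ry": 0.0134, "rz": 0}
    - {"dx": 0.013, "dy": 0, "dz": 0.043, "rx": 0, "ry": 0.0134, "rz": 0}
    - {"dx": 0.013, "dy": 0, "dz": 0.043, "rx": 0, "ry": 0.0134, "rz": 0}
    - {"dx": 0.013, "dy": 0, "dz": 0.043, "rx": 0, "ry": 0.0134, "rz": 0}
    - {"dx": 0.013, "dy": 0, "dz": 0.043, "rx": 0, "ry": 0.0134, "rz": 0}
    - {"dx": 0.013, "dy": 0, "dz": 0.043, "rx": 0, "ry": 0.0134, "rz": 0}
    - {"dx": 0.013, "dy": 0, "dz": 0.043, "rx": 0, "ry": 0.0134, "rz": 0}
    - {"dx": 0.013, "dy": 0, "dz": 0.043, "rx": 0, "ry": 0.0134, "rz": 0}

```text
t: 17.75
tcp_pos: [0.4996, 0.0091, 0.1548]
tool_rot: [0.701, 0.709, -0.05, -0.051]
force: [-5.2, -2.2, -1.6]
finger_gap: 0.115
gripper_force: 69.0
```

Request:
move_arm:
  targets:
    - {"dx": 0, "dy": 0, "dz": 0, "rx": 0, "ry": 0, "rz": 0}
    - {"dx": 0, "dy": 0, "dz": 0, "rx": 0, "ry": 0, "rz": 0}
    - {"dx": 0, "dy": 0, "dz": 0, "rx": 0, "ry": 0, "rz": 0}
    - {"dx": 0, "dy": 0, "dz": 0, "rx": 0, "ry": 0, "rz": 0}
    - {"dx": 0, "dy": 0, "dz": 0, "rx": 0, "ry": 0, "rz": 0}
    - {"dx": 0, "dy": 0, "dz": 0, "rx": 0, "ry": 0, "rz": 0}
    - {"dx": 0, "dy": 0, "dz": 0, "rx": 0, "ry": 0, "rz": 0}
    - {"dx": 0, "dy": 0, "dz": 0, "rx": 0, "ry": 0, "rz": 0}
    - {"dx": 0, "dy": 0, "dz": 0, "rx": 0, "ry": 0, "rz": 0}
    - {"dx": 0, "dy": 0, "dz": 0, "rx": 0, "ry": 0, "rz": 0}

```text
t: 19.0
tcp_pos: [0.4998, 0.0091, 0.1551]
tool_rot: [0.701, 0.709, -0.05, -0.051]
force: [-5.2, -0.4, 1.3]
finger_gap: 0.113
gripper_force: 69.2
```

```bash
python3 - <<'E'
from h import *
s=sensors.sense();im=cams.snapshot('scene')
print(s['t'],s['tcp_pos'],s['tool_rot'],s['finger_gap'],s['force'],s['gripper_force'])
b=im[130:255,240:400,::-1];cv2.imwrite('pics/s4.png',cv2.resize(b,None,fx=4.5,fy=4.5,interpolation=cv2.INTER_CUBIC))
E
```

```text
19.0 [0.49978757 0.00907575 0.15510717] [ 0.70121383  0.70933817 -0.05025132 -0.0511207 ] 0.11284722510197638 [-5.18463274 -0.41199964  1.32732813] 69.15602803230286
```

View pics/s4.png

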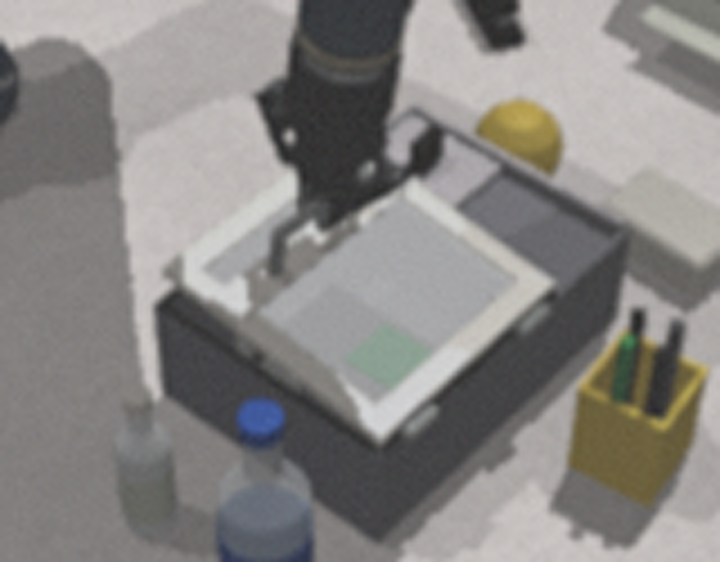

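The picture shows the lid raised with its front right corner at about crop (180,268). That is roughly 5.5 px higher than shut, which matches a gap of about 3 cm. The cover is still shut and the bystanders look unmoved, so I'm handing in.

```bash
python3 -c "
from station import order;print(order.sign_off())"
```

```text
the job is handed in; nothing more can be done
None
```

The job is handed in: the bay cover is shut against its stop, and the gripper is holding the lid at about 0.14 rad (front edge about 3 cm up), with the bystanders apparently unmoved; the sign-off returned no verdict.

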